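# Load the analyser's reagent tray

## Task

Load the analyser's reagent tray: put each of the four white reagent containers into the insert whose recess has its own shape and size, standing upright and fully down on the floor of the recess. Keep the containers upright on the way, set them down gently without dropping them, and leave the tube rack and the barcode scanner where they are.

Things in the scene. Friction and masses are not known exactly. Their poses are not given: they have to be found in the camera images.
- bottle_round_large: Loose white plastic reagent container with paper label and black cap: large round bottle, 62 mm diameter, straight sides to 54 mm height, then a shoulder to 62 mm and a cap of 42 mm diameter, 78 mm high overall. Origin: centre of its underside; z up. About 0.2 kg.
- bottle_round_small: Loose white plastic reagent container with paper label and black cap: small round bottle, 36 mm diameter, straight sides to 52 mm height, shoulder to 56 mm and a cap of 26 mm diameter, 70 mm high overall. Origin: centre of its underside; z up. About 0.08 kg.
- bottle_square: Loose white plastic reagent container with paper label and black cap: square bottle, 46 x 46 mm (x and y along its sides) and 58 mm high, with a cap of 32 mm diameter, 76 mm high overall. Origin: centre of its underside; z up. About 0.16 kg.
- pack_oblong: Loose white plastic reagent container with paper label and black cap: oblong pack, 80 mm long (its x) and 32 mm wide (its y), 60 mm high, with two caps of 22 mm diameter, 74 mm high overall. Origin: centre of its underside; z up. About 0.18 kg.
- insert_round_large: Fixed grey moulded plate, 108 x 108 x 14 mm, on a 6 mm thick black tray, with one large round recess of 78 mm diameter, 10 mm deep, in the middle of its top, lined with black rubber at the bottom. Origin: centre of its underside, 6 mm above the bench; the floor of the recess is 4 mm above the origin, the rim 14 mm. z up.
- insert_round_small: Fixed grey moulded plate, 108 x 108 x 14 mm, on a 6 mm thick black tray, with one small round recess of 52 mm diameter, 10 mm deep, in the middle of its top, lined with black rubber at the bottom. Origin: centre of its underside, 6 mm above the bench; the floor of the recess is 4 mm above the origin, the rim 14 mm. z up.
- insert_square: Fixed grey moulded plate, 108 x 108 x 14 mm, on a 6 mm thick black tray, with one square recess, 62 x 62 mm, 10 mm deep, in the middle of its top, lined with black rubber at the bottom. Origin: centre of its underside, 6 mm above the bench; the floor of the recess is 4 mm above the origin, the rim 14 mm. z up. x and y run along the sides of the recess.
- insert_oblong: Fixed grey moulded plate, 108 x 108 x 14 mm, on a 6 mm thick black tray, with one oblong recess, 96 mm (its x) by 48 mm (its y), 10 mm deep, in the middle of its top, lined with black rubber at the bottom. Origin: centre of its underside, 6 mm above the bench; the floor of the recess is 4 mm above the origin, the rim 14 mm. z up. x runs along the recess's long side.
- tube_rack: Loose white rack of blood tubes with purple caps, 200 x 70 mm (x, y), 102 mm high, standing at the left side (+y) of the bench. A bystander, to be left where it is. Origin: centre of its underside.
- scanner: Loose white and teal handheld barcode scanner lying on its side at the right side (-y) of the bench, 61 mm high; its head reaches 85 mm to +x, its grip 145 mm to -y of its origin. A bystander, to be left where it is. Origin: under the middle of its head.

How it is judged:
At the end, for the whole second after the job is handed in: Each container stands in the insert of its own shape and size: within 15 mm of the recess's centre, its underside less than 4 mm above the recess's floor (on the floor, not on the rim), tilted by less than 0.1 rad (6 degrees), released and at rest (horizontal distance between bottle_round_large and insert_round_large below 0.015 m and z of bottle_round_large in the frame of insert_round_large below 0.008 m and angle between each of bottle_round_large, bottle_round_small, bottle_square, pack_oblong's own z axis and vertical below 0.1 rad and linear speed of each of bottle_round_large, bottle_round_small, bottle_square, pack_oblong below 0.02 m/s and angular speed of each of bottle_round_large, bottle_round_small, bottle_square, pack_oblong below 0.2 rad/s and horizontal distance between bottle_round_small and insert_round_small below 0.015 m and z of bottle_round_small in the frame of insert_round_small below 0.008 m and horizontal distance between bottle_square and insert_square below 0.015 m and z of bottle_square in the frame of insert_square below 0.008 m and horizontal distance between pack_oblong and insert_oblong below 0.015 m and z of pack_oblong in the frame of insert_oblong below 0.008 m); the robot touches nothing.
It fails at once if the tube rack or the scanner is moved by more than 15 mm (distance of any of tube_rack, scanner from where it was at the start of the episode above 0.015 m).
It fails at once if a container is tipped by more than 35 degrees (angle between any of bottle_round_large, bottle_round_small, bottle_square, pack_oblong's own z axis and vertical above 0.61 rad).
It fails at once if a container is dropped: it moves faster than 0.6 m/s while the fingers do not touch it (a fall of about 2 cm) ((linear speed of bottle_round_large above 0.6 m/s and contact force between the fingers and bottle_round_large below 0.05 N) or (linear speed of bottle_round_small above 0.6 m/s and contact force between the fingers and bottle_round_small below 0.05 N) or (linear speed of bottle_square above 0.6 m/s and contact force between the fingers and bottle_square below 0.05 N) or (linear speed of pack_oblong above 0.6 m/s and contact force between the fingers and pack_oblong below 0.05 N)).
It also fails if it takes over 109 s, if anything falls off the work surface, if the arm or the gripper's body presses on something with over 40 N, if the wrist force passes 120 N, or if a joint passes its speed limit or range.

## Robot

A 6-joint arm with a two-finger parallel gripper is mounted at the origin on the work surface. World frame = base frame: x ahead of the robot, y to its left, z up, the work surface at z = 0. Lengths are in m, angles in rad, forces in N, time in s.
With the tool pointing down it reaches from about 0.35 to 0.85 m from the base axis. Payload 8.1 kg.
Tool frame: the origin (TCP) lies at the very end of the fingers, on their centre line; the grasp point (between the pads) lies robot.hold_point_z behind it (robot.hold_point_z is the distance from the TCP to the grasp point, in m); z points along the fingers, y is the direction in which the jaws open and shut (so a half turn about z gives the same grasp; the last joint's range is limited). The gripper opens to 93 mm and grips with 3 to 60 N. Pads are 15 mm wide; open, the fingers measure 128 mm over their backs; the gripper's body (75 mm by 188 mm) begins 65 mm behind the grasp point.
Start: joints at [1.095, 0.13, 1.488, -0, 1.523, -0.085], TCP at [0.229, 0.555, 0.219] pointing down, gripper open.
Joint ranges: [-2.96, 2.96], [-0.89, 2.26], [0.02, 2.5], [-1.34, 4.48], [0, 2.73], [-2.66, 2.66]. Speed limits (rad/s): [2.39, 2.39, 2.79, 3.14, 3.14, 3.14].

## Interface

Orientations are given as a rotation vector (axis times angle).
In Python, from plant import robot, cams gives the robot as it stands. The module is installed in compiled form; this text tells all that it offers.
- The arm moves only by the tool step_arm, never from a script. Its argument "deltas" is a list of rows, each an object with "offset": the shift along the tool's x, y, z in cm, a list of three; "roll": the turn about the tool's z in rad. In form: [{"offset": [x, y, z], "roll": roll}, ...]. A call has 1 to 12 rows; each row shifts and turns the commanded pose from where the row before left it, along the tool's axes as they then stand; what a row does not reach is not made up. A row lasts 1/8 s, in which the tool goes at most 62.5 mm and 10.7 degrees, less where a joint would pass 70% of its speed; a pose out of reach is approached as far as the arm can. A call with a gripper value outside its range is refused whole. "fingers" is the finger opening in cm, from 0 to 9.3, set as the call begins (left out, the last holds). The fingers move at their own pace and stop on an object; "grip_force" is the grip in N (left out, the last holds). Time passes only in rows, so rows that do not move let the fingers close. It gives the time, the measured TCP pose, the force and the opening at its end, in the units of the state.
- robot.read_state(): the state, without advancing time (a new reading comes with each control period).
- cams.read_camera(name): name is "scene" or "top"; returns a dict with "pixels" (420x560x3 uint8, red, green, blue), "fx", "fy", "cx", "cy" (pixels), "k1" (the pictures are not rectified: a ray, as slopes to the right and down, at radius r is drawn at 1 + k1 r^2 times it, then the intrinsics apply), "extrinsics" (4x4, takes a point from world to camera coordinates). Camera axes: x right, y down, z forward; pixel columns grow to the right and rows downward; lengths in m; the calibration is good to about 2 mm. A picture is of the moment at which its call begins. There is no depth.
- robot.close_job(): hands the job in, once; it reports no verdict.
Trained networks look in a picture, given as the dict that the camera call returned (one of the last four; its "shot" number tells which), for a name from the list of things; names that differ only in an ending like _2 or _b are one class to them, and where a whole thing is asked for, a point or a joint stands for the part that bears it (a point fixed in the world has none). Each returns a list of dicts, best first, with "score" (0 to 1); they miss things now and then, are a little off and sometimes report something else, mostly with a low value. They report only what shows in the picture. A call takes as long as a camera call.
- cams.boxes_of(picture, thing): "xy" ([column, row] in pixels, amid what is visible of it).
- cams.silhouettes(picture, thing): "mask" (420x560 bool, what is visible of it) and "xy" ([column, row] in pixels, amid what is visible of it).
- cams.pinpoint(picture, thing): "xy" ([column, row] in pixels: a listed point, or the origin of a listed thing).
The state is a dict: "t": time; "q": joint angles; "dq": joint speeds; "joint_torque": joint torques, N m; "tool_pos": TCP position; "orientation": TCP orientation; "force": force on the tool from outside, world axes, zero at the start; "wrist_torque": the same for the moment, N m; "opening": finger opening in m.
Only numpy, scipy, OpenCV 4.12 (cv2) and the standard library are available. Lean on these libraries where they do the work, as an engineer would, in place of code of your own. Each camera call takes 0.05 s, during which the arm holds its last target. There are 200 camera calls.

## Working session

There is one attempt and no reset: what is moved stays moved. The work goes in short steps, Python scripts to look and compute and a tool call to move; the robot and the scene stay as the last step left them, time stands still between calls to the robot, and variables do not carry over. Pictures are saved under pics/ and viewed, about 12 in all and at most 16, crops included, and the job is handed in when it is done.

Besides the shell and the picture viewer there is one more tool, called by a JSON object that holds its "method" and its "body". step_arm: Moves the arm, as the interface text tells. Its arguments: {"type":"object","properties":{"deltas":{"type":"array"},"fingers":{"type":"number"},"grip_force":{"type":"number"}},"required":["deltas"]}

```bash
mkdir -p pics; cat > h.py <<'E'
import numpy as np, cv2
from plant import robot, cams
def ray(p,uv):
    K=np.array([[p["fx"],0,p["cx"]],[0,p["fy"],p["cy"]],[0,0,1]])
    x,y=(uv[0]-p["cx"])/p["fx"],(uv[1]-p["cy"])/p["fy"]
    rd=np.hypot(x,y); r=rd
    for _ in range(30): r=rd/(1+p["k1"]*r*r)
    s=r/rd if rd>1e-9 else 1
    E=np.array(p["extrinsics"]); R,t=E[:3,:3],E[:3,3]
    return -R.T@t, R.T@np.array([x*s,y*s,1])
def onz(p,uv,z):
    o,d=ray(p,uv); return o+d*(z-o[2])/d[2]
def proj(p,P):
    E=np.array(p["extrinsics"]); c=E[:3,:3]@np.array(P,float)+E[:3,3]
    a=c[:2]/c[2]; a=a*(1+p["k1"]*(a@a)); return np.array([a[0]*p["fx"]+p["cx"],a[1]*p["fy"]+p["cy"]])
def save(p,n,crop=None,sc=1):
    im=p["pixels"][...,::-1]
    if crop: im=im[crop[1]:crop[3],crop[0]:crop[2]]
    cv2.imwrite("pics/"+n,cv2.resize(np.ascontiguousarray(im),None,fx=sc,fy=sc,interpolation=cv2.INTER_CUBIC))
E
python3 - <<'E'
from h import *
print(robot.hold_point_z, robot.read_state())
N=["bottle_round_large","bottle_round_small","bottle_square","pack_oblong","insert_round_large","insert_round_small","insert_square","insert_oblong","tube_rack","scanner"]
for c in ["top","scene"]:
    p=cams.read_camera(c); save(p,c+"1.png",sc=1.4)
    E=np.array(p["extrinsics"]); print(c,p["fx"],p["k1"],-E[:3,:3].T@E[:3,3])
    for n in N:
        r=cams.pinpoint(p,n)
        print(n,[(np.round(a["xy"],1).tolist(),round(a["score"],2),onz(p,a["xy"],.006 if 'insert' in n else 0)[:2].round(4).tolist()) for a in r[:3]])
E
```

```text
0.0188 {'t': 0.0, 'q': array([ 1.09457896e+00,  1.31139749e-01,  1.48928274e+00, -3.29870804e-05,
        1.52298775e+00, -8.53675591e-02]), 'dq': array([ 1.94197233e-04, -1.18277496e-03,  9.20505288e-05,  5.59361865e-04,
        2.04919175e-04,  5.79500805e-04]), 'joint_torque': array([-8.49316857e-04, -5.59839821e+01, -4.91753769e+01,  7.68135488e-02,
        3.55175254e-02, -2.23216875e-04]), 'tool_pos': array([0.2282959 , 0.55425548, 0.21759834]), 'orientation': array([-6.09950678e-01, -3.08132948e+00,  2.75717372e-03]), 'force': array([-0.28107278,  0.55948342,  0.20023467]), 'wrist_torque': array([-0.03396133, -0.02143064, -0.03334586]), 'opening': 0.09297145368312486}
top 495.1398098145125 -0.058667629919087215 [ 3.90274421e-01 -5.14971067e-04  1.40949478e+00]
bottle_round_large [([378.0, 227.9], 0.56, [0.4573, -0.2679])]
bottle_round_small [([251.0, 231.6], 0.6, [0.4437, 0.0939])]
bottle_square [([185.9, 220.3], 0.86, [0.4743, 0.281])]
pack_oblong [([309.0, 238.4], 0.93, [0.4258, -0.0714])]
insert_round_large [([371.3, 166.6], 0.75, [0.6326, -0.2487]), ([254.2, 164.9], 0.7, [
[... 307 characters left out ...]
89.7746662526747 0.021893671140764858 [ 1.30551408 -0.33817493  0.74973861]
bottle_round_large [([181.5, 238.0], 0.87, [0.4595, -0.2708])]
bottle_round_small [([298.2, 202.7], 0.61, [0.4461, 0.0983])]
bottle_square [([350.1, 189.4], 0.92, [0.4507, 0.2844])]
pack_oblong [([241.5, 215.9], 0.94, [0.4357, -0.0854])]
insert_round_large [([325.0, 236.4], 0.85, [0.6214, 0.0968])]
insert_round_small [([266.5, 253.0], 0.69, [0.6156, -0.0773])]
insert_square [([369.9, 224.5], 0.92, [0.6293, 0.2402])]
insert_oblong [([206.4, 275.6], 0.62, [0.6281, -0.2446])]
tube_rack [([391.8, 166.2], 0.55, [0.3899, 0.4936])]
scanner [([108.3, 250.6], 0.63, [0.4293, -0.4612]), ([296.2, 200.4], 0.32, [0.4329, 0.0976])]
```

```bash
python3 - <<'E'
from h import *
p=cams.read_camera("top"); save(p,"top2.png",(90,120,490,280),2)
E
```

```text
(no output)
```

View pics/top2.png

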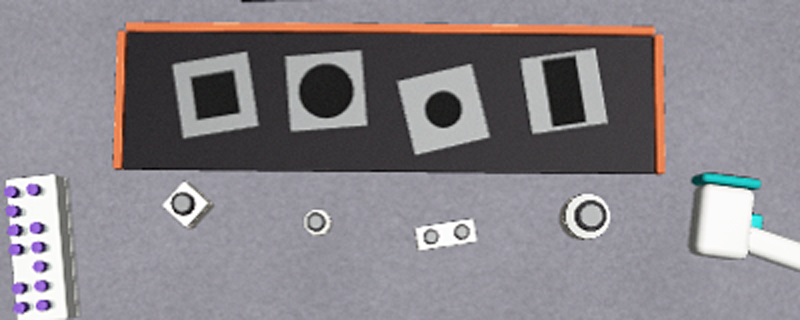

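View pics/scene1.png

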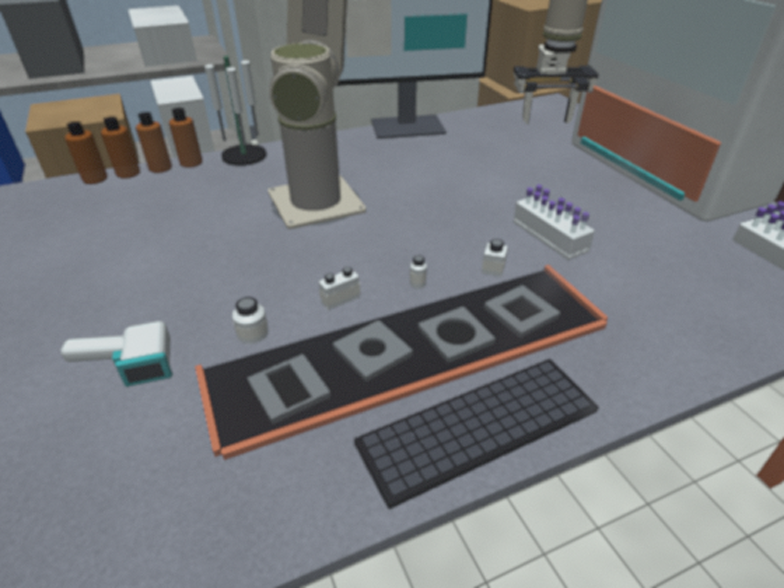

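The top view (crop, scale 2, offset 90,120) shows, from left to right, the square insert (215,95), large round (325,90), small round (443,108) and oblong (563,90). The containers below them are square (185,203), small round (316,221), pack (447,233) and large round (587,215). Next I'll fit model silhouettes to the masks.

```bash
cat > fit.py <<'E'
from h import *
from scipy.optimize import minimize
def circ(r,zs,c=(0,0)):
    a=np.linspace(0,2*np.pi,32,endpoint=False)
    return np.array([[c[0]+r*np.cos(t),c[1]+r*np.sin(t),z] for z in zs for t in a])
def box(a,b,zs): return np.array([[x,y,z] for z in zs for x in(-a/2,a/2) for y in(-b/2,b/2)])
M={"bottle_round_large":[circ(.031,(0,.054)),circ(.021,(.062,.078))],
"bottle_round_small":[circ(.018,(0,.052)),circ(.013,(.056,.070))],
"bottle_square":[box(.046,.046,(0,.058)),circ(.016,(.058,.076))],
"pack_oblong":[box(.08,.032,(0,.06)),circ(.011,(.06,.074),(.02,0)),circ(.011,(.06,.074),(-.02,0))]}
G={"bottle_round_large":(.4595,-.27,0),"bottle_round_small":(.446,.096,0),"bottle_square":(.455,.283,.75),"pack_oblong":(.43,-.078,1.6),
"insert_square":(.627,.242,.15),"insert_round_large":(.628,.09,.05),"insert_round_small":(.61,-.077,.2),"insert_oblong":(.63,-.247,.1)}
S=4
def rend(p,n,v,z0=0):
    m=np.zeros((420*S,560*S),np.uint8); c,s=np.cos(v[2]),np.sin(v[2])
    for part in M.get(n,[box(.108,.108,(.006,.020))]):
        q=np.array([proj(p,(c*x-s*y+v[0],s*x+c*y+v[1],z+z0)) for x,y,z in part])
        cv2.fillConvexPoly(m,cv2.convexHull(np.round((q+.5)*S*16).astype(np.int32)),1,shift=4)
    return cv2.resize(m.astype(np.float32),(560,420),interpolation=cv2.INTER_AREA)
def fit(p,n,mask,g,z0=0):
    mk=mask.astype(np.float32)
    def f(w):
        r=rend(p,n,(g[0]+w[0]*.01,g[1]+w[1]*.01,g[2]+w[2]*.2),z0)
        return 1-np.minimum(r,mk).sum()/np.maximum(r,mk).sum()
    best=None
    for y in (-1,0,1):
        o=minimize(f,[0,0,y],method="Nelder-Mead",options=dict(initial_simplex=np.array([[0,0,y],[1,0,y],[0,1,y],[.3,.3,y+.7]]),maxfev=90))
        if best is None or o.fun<best.fun: best=o
    w=best.x
    return np.round([g[0]+w[0]*.01,g[1]+w[1]*.01,g[2]+w[2]*.2,1-best.fun],4)
E
cat > a.py <<'E'
from fit import *
for c in("top","scene"):
    p=cams.read_camera(c)
    for n,g in G.items():
        q=proj(p,(g[0],g[1],.03))
        r=[a for a in cams.silhouettes(p,n) if np.hypot(*(a["xy"]-q))<15]
        if not r: print(c,n,"none"); continue
        print(c,n,fit(p,n,r[0]["mask"],g), round(r[0]["score"],2),int(r[0]["mask"].sum()))
E
time python3 a.py
```

```text
top bottle_round_large [ 0.4556 -0.2717 -0.1069  0.9369] 0.94 453
top bottle_round_small none
top bottle_square [0.4686 0.2799 0.8984 0.8727] 0.92 321
top pack_oblong [ 0.4278 -0.0762  1.7317  0.9353] 0.63 378
top insert_square [0.6265 0.248  0.1816 0.9589] 0.8 1496
top insert_round_large [0.6333 0.0923 0.0927 0.9618] 0.81 1460
top insert_round_small [ 0.6086 -0.0741  0.2412  0.9547] 0.93 1429
top insert_oblong [ 0.6355 -0.2462  0.1569  0.9645] 0.61 1472
scene bottle_round_large [ 0.4561 -0.2757 -0.031   0.9262] 0.98 647
scene bottle_round_small [0.4462 0.0983 0.082  0.9342] 0.67 252
scene bottle_square [0.4685 0.2807 0.8866 0.9164] 0.78 367
scene pack_oblong [ 0.4312 -0.0789  1.7658  0.9404] 0.92 662
scene insert_square [0.627  0.2474 0.1652 0.9582] 0.61 1149
scene insert_round_large [0.632  0.0918 0.0608 0.8905] 0.95 1129
scene insert_round_small [ 0.6087 -0.0769  0.2252  0.9582] 0.93 1352
scene insert_oblong [ 0.6347 -0.2478  0.168   0.9562] 0.96 1751
real	0m47.243s
user	0m39.719s
sys	0m10.061s
```

```bash
cat > to.py <<'E'
import sys
from h import *
from scipy.spatial.transform import Rotation as R
def to(x,y,z,yaw=None):  # jaw yaw target; roll first, then shift
    s=robot.read_state(); m=R.from_rotvec(s["orientation"]).as_matrix()
    cur=np.arctan2(m[1,1],m[0,1]); roll=0
    if yaw is not None:
        d=(yaw-cur+np.pi/2)%np.pi-np.pi/2; roll=-d
    m=m@R.from_rotvec([0,0,roll]).as_matrix()
    d=m.T@(np.array([x,y,z])-s["tool_pos"])*100
    print("t",s["t"],"pos",s["tool_pos"].round(4),"yaw",cur.round(3),"q6",s["q"][5].round(2),"roll",round(roll,3),"off cm",d.round(2),"open",s["opening"].round(4),"F",s["force"].round(1),"tiltz",m[:,2].round(3))
if __name__=="__main__": to(*map(float,sys.argv[1:]))
E
python3 to.py .4686 .280 .12 .89
```

```text
Traceback (most recent call last):
  File "to.py", line 12, in <module>
    if __name__=="__main__": to(*map(float,sys.argv[1:]))
                             ~~^^^^^^^^^^^^^^^^^^^^^^^^^^
  File "to.py", line 11, in to
    print("t",s["t"],"pos",s["tool_pos"].round(4),"yaw",cur.round(3),"q6",s["q"][5].round(2),"roll",round(roll,3),"off cm",d.round(2),"open",s["opening"].round(4),"F",s["force"].round(1),"tiltz",m[:,2].round(3))
                                                                                                                                             ^^^^^^^^^^^^^^^^^^
AttributeError: 'float' object has no attribute 'round'
```

```bash
sed -i 's/s\["opening"\].round(4)/round(s["opening"],4)/' to.py; python3 to.py .4686 .280 .12 .89
```

```text
t 2.05 pos [0.2285 0.5548 0.2186] yaw 1.18 q6 -0.09 roll 0.29 off cm [-35.95  -6.24   9.87] open 0.0928 F [-0.7 -0.2  0.1] tiltz [ 0. -0. -1.]
```

{"method": "step_arm", "body": {"deltas": [{"offset": [0,0,0],"roll": 0.145},{"offset": [0,0,0],"roll": 0.145},{"offset": [-4,-0.7,0],"roll": 0},{"offset": [-4,-0.7,0],"roll": 0},{"offset": [-4,-0.7,0],"roll": 0},{"offset": [-4,-0.7,0],"roll": 0},{"offset": [-4,-0.7,0],"roll": 0},{"offset": [-4,-0.7,2],"roll": 0},{"offset": [-4,-0.7,2.5],"roll": 0},{"offset": [-4,-0.7,2.5],"roll": 0},{"offset": [-4,-0.6,2.5],"roll": 0},{"offset": [0,0,0],"roll": 0}], "fingers": 9.3, "grip_force": 20}}

```text
t: 3.55
tool_pos: [0.4692, 0.2772, 0.1211]
orientation: [-1.053, -2.957, 0.005]
force: [-0.4, 0.2, -0.2]
opening: 0.0929
```

```bash
python3 - <<'E'
from h import *
p=cams.read_camera("scene"); save(p,"s3.png",(250,60,500,260),3)
E
python3 to.py .4686 .280 .02 .89
```

```text
t 3.6 pos [0.4691 0.2788 0.1226] yaw 0.887 q6 -0.45 roll -0.003 off cm [ 0.1   0.08 10.26] open 0.0927 F [-0.9  0.6 -0.5] tiltz [-0.002 -0.001 -1.   ]
```

View pics/s3.png

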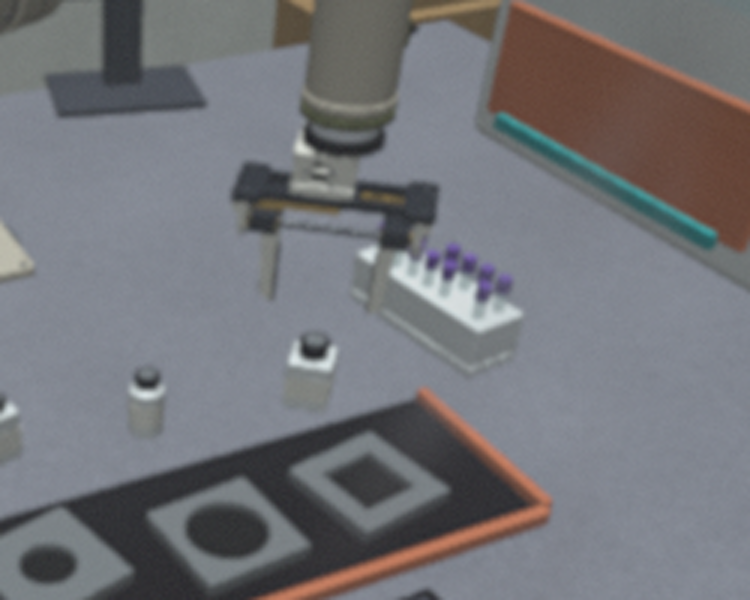

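The gripper (crop about 330,260) is above the square bottle (312,370), with the jaws lined up on its faces. I'll descend and grasp.

{"method": "step_arm", "body": {"deltas": [{"offset": [0.1,0.1,2],"roll": 0},{"offset": [0,0,2],"roll": 0},{"offset": [0,0,2],"roll": 0},{"offset": [0,0,2],"roll": 0},{"offset": [0,0,1.2],"roll": 0},{"offset": [0,0,0.8],"roll": 0},{"offset": [0,0,0],"roll": 0},{"offset": [0,0,0],"roll": 0}]}}

```text
t: 4.6
tool_pos: [0.4696, 0.2818, 0.0244]
orientation: [1.048, 2.961, 0.001]
force: [1.2, 0.2, -0.5]
opening: 0.0929
```

{"method": "step_arm", "body": {"deltas": [{"offset": [0,0,0],"roll": 0},{"offset": [0,0,0],"roll": 0},{"offset": [0,0,0],"roll": 0},{"offset": [0,0,0],"roll": 0},{"offset": [0,0,0],"roll": 0},{"offset": [0,0,0],"roll": 0},{"offset": [0,0,0],"roll": 0},{"offset": [0,0,0],"roll": 0}], "fingers": 3, "grip_force": 20}}

```text
t: 5.6
tool_pos: [0.469, 0.2813, 0.0236]
orientation: [-1.049, -2.961, 0.0]
force: [-0.1, -1.9, -0.3]
opening: 0.046
```

{"method": "step_arm", "body": {"deltas": [{"offset": [0,0,-1],"roll": 0},{"offset": [0,0,-2],"roll": 0},{"offset": [0,0,-2],"roll": 0},{"offset": [0,0,-2],"roll": 0},{"offset": [0,0,-1],"roll": 0},{"offset": [0,0,0],"roll": 0.18},{"offset": [0,0,0],"roll": 0.18},{"offset": [0,0,0],"roll": 0.18},{"offset": [0,0,0],"roll": 0.18},{"offset": [0,0,0],"roll": 0}]}}

```text
t: 6.85
tool_pos: [0.4689, 0.2814, 0.1034]
orientation: [-2.023, -2.403, 0.001]
force: [0.3, 0.1, -1.5]
opening: 0.0461
```

```bash
python3 to.py .627 .2477 .10 .17
```

```text
t 6.85 pos [0.4689 0.2814 0.1034] yaw 0.171 q6 0.28 roll 0.001 off cm [-5.99 15.01  0.33] open 0.0461 F [ 0.3  0.1 -1.5] tiltz [-0. -0. -1.]
```

{"method": "step_arm", "body": {"deltas": [{"offset": [-0.5,1.2,0],"roll": 0},{"offset": [-0.9,2.3,0],"roll": 0},{"offset": [-0.9,2.3,0],"roll": 0},{"offset": [-0.9,2.3,0],"roll": 0},{"offset": [-0.9,2.3,0],"roll": 0},{"offset": [-0.9,2.3,0],"roll": 0},{"offset": [-0.6,1.5,0],"roll": 0},{"offset": [-0.4,0.8,0],"roll": 0},{"offset": [0,0,2],"roll": 0},{"offset": [0,0,2],"roll": 0},{"offset": [0,0,0.5],"roll": 0},{"offset": [0,0,0],"roll": 0}]}}

```text
t: 8.35
tool_pos: [0.626, 0.2476, 0.0574]
orientation: [-2.023, -2.402, 0.003]
force: [0.6, 1.1, -1.7]
opening: 0.0463
```

```bash
python3 to.py .627 .2477 .0336 .17; python3 - <<'E'
from h import *
p=cams.read_camera("scene"); save(p,"s4.png",(310,130,460,270),4)
E
```

```text
t 8.35 pos [0.626  0.2476 0.0574] yaw 0.171 q6 0.13 roll 0.001 off cm [-0.01  0.1   2.38] open 0.0463 F [ 0.6  1.1 -1.7] tiltz [-0.002 -0.001 -1.   ]
```

View pics/s4.png

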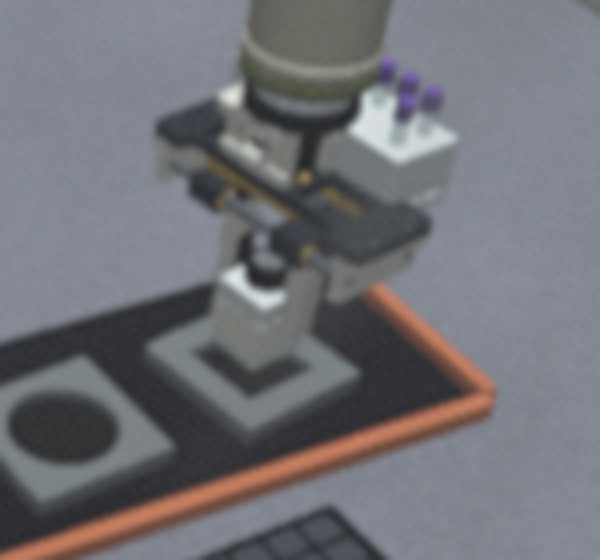

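The bottle (about 260,330 in the crop) is upright and centred over the square recess, so I'll lower it slowly.

{"method": "step_arm", "body": {"deltas": [{"offset": [0,0.1,0.6],"roll": 0},{"offset": [0,0,0.6],"roll": 0},{"offset": [0,0,0.6],"roll": 0},{"offset": [0,0,0.3],"roll": 0},{"offset": [0,0,0.2],"roll": 0},{"offset": [0,0,0.1],"roll": 0},{"offset": [0,0,0],"roll": 0}]}}

```text
t: 9.28
tool_pos: [0.6281, 0.2478, 0.0347]
orientation: [2.025, 2.402, 0.0]
force: [-0.6, 0.8, -2.8]
opening: 0.0461
```

{"method": "step_arm", "body": {"deltas": [{"offset": [0,0,0.1],"roll": 0},{"offset": [0,0,0],"roll": 0}]}}

```text
t: 9.52
tool_pos: [0.6281, 0.2478, 0.0337]
orientation: [2.025, 2.402, 0.0]
force: [-0.5, 0.5, -1.4]
opening: 0.0458
```

{"method": "step_arm", "body": {"deltas": [{"offset": [0,0,0.1],"roll": 0},{"offset": [0,0,0],"roll": 0}]}}

```text
t: 9.78
tool_pos: [0.6282, 0.2478, 0.0336]
orientation: [2.025, 2.402, 0.0]
force: [-3.0, -1.4, 4.6]
opening: 0.0461
```

{"method": "step_arm", "body": {"deltas": [{"offset": [0,0,0],"roll": 0},{"offset": [0,0,0],"roll": 0},{"offset": [0,0,0],"roll": 0},{"offset": [0,0,0],"roll": 0}], "fingers": 7.5}}

```text
t: 10.28
tool_pos: [0.6281, 0.2478, 0.0325]
orientation: [-2.025, -2.402, 0.0]
force: [0.2, -0.5, -0.4]
opening: 0.0744
```

{"method": "step_arm", "body": {"deltas": [{"offset": [0,0,-1],"roll": 0},{"offset": [0,0,-3],"roll": 0},{"offset": [0,0,-3],"roll": 0},{"offset": [0,0,-3],"roll": 0},{"offset": [0,0,-3],"roll": 0},{"offset": [0,0,-1],"roll": 0},{"offset": [0,0,0],"roll": 0}]}}

```text
t: 11.15
tool_pos: [0.6285, 0.248, 0.1734]
orientation: [2.024, 2.401, 0.002]
force: [0.2, 0.8, -0.3]
opening: 0.0751
```

```bash
python3 to.py .446 .0975 .12
```

```text
t 11.15 pos [0.6285 0.248  0.1734] yaw 0.17 q6 0.13 roll 0 off cm [-11.74 -20.54   5.31] open 0.0751 F [ 0.2  0.8 -0.3] tiltz [ 0.001  0.    -1.   ]
```

{"method": "step_arm", "body": {"deltas": [{"offset": [-1.7,-2.9,0],"roll": 0},{"offset": [-2,-3.5,0],"roll": 0},{"offset": [-2,-3.5,0],"roll": 0},{"offset": [-2,-3.5,0],"roll": 0},{"offset": [-2,-3.5,1],"roll": 0},{"offset": [-2,-3.6,2],"roll": 0},{"offset": [0,0,2.3],"roll": 0},{"offset": [0,0,0],"roll": 0}]}}

```text
t: 12.15
tool_pos: [0.4432, 0.0973, 0.1165]
orientation: [-2.023, -2.398, 0.006]
force: [0.1, 0.5, 0.8]
opening: 0.0751
```

```bash
python3 to.py .446 .0975 .022; python3 - <<'E'
from fit import *
p=cams.read_camera("scene"); save(p,"s5.png",(230,110,430,270),4)
print(cams.pinpoint(p,"bottle_round_small")[:1])
n="bottle_round_small"
for r in cams.silhouettes(p,n)[:2]: print(r["xy"],r["score"],fit(p,n,r["mask"],G[n]))
n="bottle_square"
for r in cams.silhouettes(p,n)[:1]: print(r["xy"],r["score"],fit(p,n,r["mask"],(.627,.2477,.17),.01))
E
```

```text
t 12.15 pos [0.4432 0.0973 0.1165] yaw 0.169 q6 -0.07 roll 0 off cm [-0.04  0.34  9.45] open 0.0751 F [0.1 0.5 0.8] tiltz [-0.006 -0.001 -1.   ]
[{'xy': [296.7, 204.8], 'score': 0.74}]
[298.0, 198.1] 0.52 [0.4464 0.0978 0.0572 0.8406]
[373.6, 212.6] 0.96 [0.6286 0.2492 0.2076 0.9353]
```

View pics/s5.png

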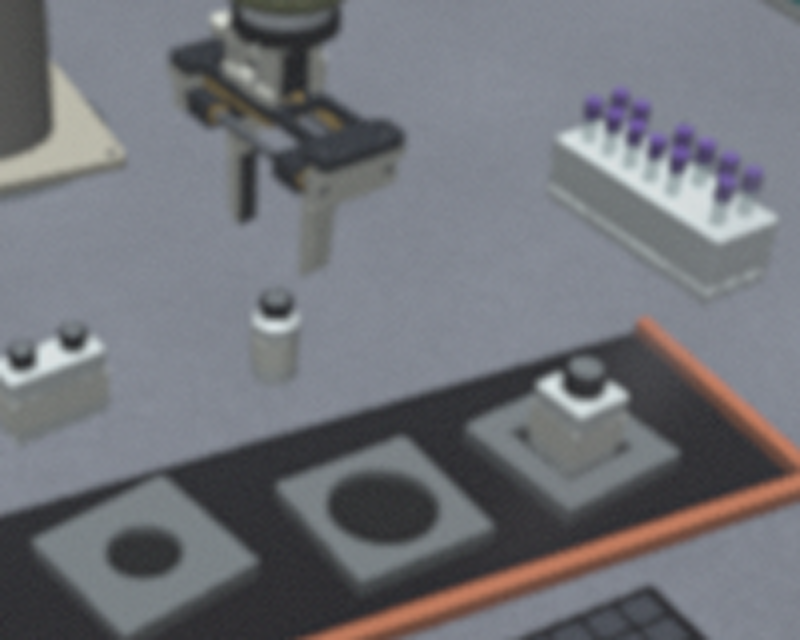

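The square bottle is standing in its recess (580,420). The gripper is above the small round bottle (275,335), so that one is next.

{"method": "step_arm", "body": {"deltas": [{"offset": [0,0.3,2],"roll": 0},{"offset": [0,0,2],"roll": 0},{"offset": [0,0,2],"roll": 0},{"offset": [0,0,2],"roll": 0},{"offset": [0,0,1],"roll": 0},{"offset": [0,0,0.5],"roll": 0},{"offset": [0,0,0],"roll": 0},{"offset": [0,0,0],"roll": 0}]}}

```text
t: 13.35
tool_pos: [0.4495, 0.0984, 0.0254]
orientation: [2.024, 2.401, 0.001]
force: [-0.6, -0.5, 0.4]
opening: 0.0749
```

{"method": "step_arm", "body": {"deltas": [{"offset": [0,0,0],"roll": 0},{"offset": [0,0,0],"roll": 0},{"offset": [0,0,0],"roll": 0},{"offset": [0,0,0],"roll": 0},{"offset": [0,0,0],"roll": 0},{"offset": [0,0,0],"roll": 0},{"offset": [0,0,0],"roll": 0},{"offset": [0,0,0],"roll": 0}], "fingers": 2, "grip_force": 15}}

```text
t: 14.35
tool_pos: [0.4488, 0.0983, 0.0246]
orientation: [-2.025, -2.402, 0.0]
force: [-0.6, -0.0, 0.6]
opening: 0.0353
```

{"method": "step_arm", "body": {"deltas": [{"offset": [0,0,-1],"roll": 0},{"offset": [0,0,-2],"roll": 0},{"offset": [0,0,-2],"roll": 0},{"offset": [0,0,-2],"roll": 0},{"offset": [0,0,-1],"roll": 0},{"offset": [0,0,0],"roll": 0}]}}

```text
t: 15.1
tool_pos: [0.4495, 0.0984, 0.1055]
orientation: [2.024, 2.401, 0.002]
force: [0.8, -0.9, -1.0]
opening: 0.0356
```

```bash
python3 to.py .6087 -.0755 .055
```

```text
t 15.1 pos [0.4495 0.0984 0.1055] yaw 0.17 q6 -0.07 roll 0 off cm [-19.83  12.74   5.08] open 0.0356 F [ 0.8 -0.9 -1. ] tiltz [ 0.002  0.    -1.   ]
```

{"method": "step_arm", "body": {"deltas": [{"offset": [-1,0.6,0],"roll": 0},{"offset": [-2.5,1.6,0],"roll": 0},{"offset": [-2.5,1.6,0],"roll": 0},{"offset": [-2.5,1.6,0],"roll": 0},{"offset": [-2.5,1.6,0],"roll": 0},{"offset": [-2.5,1.6,0],"roll": 0},{"offset": [-2.5,1.6,0],"roll": 0},{"offset": [-2.3,1.5,0],"roll": 0},{"offset": [-1.5,1.0,0],"roll": 0},{"offset": [0,0,2],"roll": 0},{"offset": [0,0,2],"roll": 0},{"offset": [0,0,0.8],"roll": 0}]}}

```text
t: 16.6
tool_pos: [0.6048, -0.0743, 0.0529]
orientation: [-2.021, -2.399, 0.004]
force: [-0.3, -0.4, -0.3]
opening: 0.0354
```

{"method": "step_arm", "body": {"deltas": [{"offset": [0,0,0],"roll": 0},{"offset": [0,0,0],"roll": 0}]}}

```text
t: 16.85
tool_pos: [0.6078, -0.0751, 0.0573]
orientation: [2.024, 2.402, 0.001]
force: [1.2, -0.7, 0.3]
opening: 0.0352
```

```bash
python3 to.py .6087 -.0755 .0346; python3 - <<'E'
from h import *
p=cams.read_camera("scene"); save(p,"s6.png",(200,150,350,290),4)
E
```

```text
t 16.85 pos [ 0.6078 -0.0751  0.0573] yaw 0.17 q6 -0.38 roll 0 off cm [-0.05  0.08  2.27] open 0.0352 F [ 1.2 -0.7  0.3] tiltz [ 0.001 -0.    -1.   ]
```

View pics/s6.png

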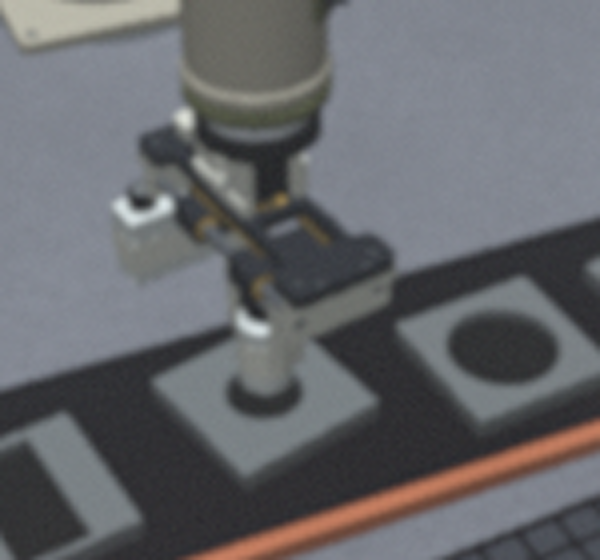

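The small bottle (262,360) is centred over its recess (265,392). I'll lower it.

{"method": "step_arm", "body": {"deltas": [{"offset": [0,0.1,0.6],"roll": 0},{"offset": [0,0,0.6],"roll": 0},{"offset": [0,0,0.5],"roll": 0},{"offset": [0,0,0.3],"roll": 0},{"offset": [0,0,0.2],"roll": 0},{"offset": [0,0,0],"roll": 0},{"offset": [0,0,0],"roll": 0}]}}

```text
t: 17.77
tool_pos: [0.6086, -0.0752, 0.0347]
orientation: [2.025, 2.402, 0.0]
force: [0.2, -0.1, 0.2]
opening: 0.0355
```

{"method": "step_arm", "body": {"deltas": [{"offset": [0,0,0.1],"roll": 0},{"offset": [0,0,0],"roll": 0}]}}

```text
t: 18.02
tool_pos: [0.6087, -0.0752, 0.0346]
orientation: [2.025, 2.402, 0.0]
force: [-4.0, 0.7, 7.2]
opening: 0.0354
```

Contact. I'll release it and go to the pack.

{"method": "step_arm", "body": {"deltas": [{"offset": [0,0,0],"roll": 0},{"offset": [0,0,0],"roll": 0},{"offset": [0,0,0],"roll": 0},{"offset": [0,0,0],"roll": 0}], "fingers": 6.5}}

```text
t: 18.52
tool_pos: [0.6084, -0.0751, 0.0335]
orientation: [-2.025, -2.402, 0.0]
force: [-0.6, -0.6, -0.0]
opening: 0.0646
```

{"method": "step_arm", "body": {"deltas": [{"offset": [0,0,-1],"roll": 0},{"offset": [0,0,-3],"roll": 0},{"offset": [0,0,-3],"roll": 0},{"offset": [0,0,-3],"roll": 0},{"offset": [0,0,-3],"roll": 0},{"offset": [0,0,-1],"roll": 0},{"offset": [0,0,0],"roll": 0}]}}

```text
t: 19.4
tool_pos: [0.6089, -0.0753, 0.1744]
orientation: [2.024, 2.401, 0.001]
force: [-0.3, -0.6, -0.3]
opening: 0.0647
```

```bash
python3 to.py .4295 -.0775 .12 .18
```

```text
t 19.4 pos [ 0.6089 -0.0753  0.1744] yaw 0.17 q6 -0.38 roll -0.01 off cm [  3.   -17.7    5.41] open 0.0647 F [-0.3 -0.6 -0.3] tiltz [ 0.002 -0.    -1.   ]
```

{"method": "step_arm", "body": {"deltas": [{"offset": [0.5,-3,0],"roll": -0.01},{"offset": [0.5,-3,0],"roll": 0},{"offset": [0.5,-3,0],"roll": 0},{"offset": [0.5,-3,0],"roll": 0},{"offset": [0.5,-3,1],"roll": 0},{"offset": [0.5,-2.7,2],"roll": 0},{"offset": [0,0,2.4],"roll": 0},{"offset": [0,0,0],"roll": 0},{"offset": [0,0,0],"roll": 0}], "fingers": 8}}

```text
t: 20.52
tool_pos: [0.4289, -0.077, 0.1197]
orientation: [-2.012, -2.412, 0.0]
force: [-0.3, 0.1, -0.4]
opening: 0.0799
```

```bash
python3 - <<'E'
from fit import *
p=cams.read_camera("scene"); save(p,"s7.png",(170,130,340,280),4)
n="pack_oblong"
for r in cams.silhouettes(p,n)[:1]: print(r["xy"],r["score"],fit(p,n,r["mask"],G[n]))
n="bottle_round_small"
for r in cams.silhouettes(p,n)[:1]: print(r["xy"],r["score"],fit(p,n,r["mask"],(.6087,-.0755,0),.01))
E
python3 to.py .4295 -.0775 .023 .18
```

```text
[244.2, 209.1] 0.65 [ 0.4297 -0.0773  1.6699  0.936 ]
[265.5, 242.7] 0.9 [ 0.6094 -0.0742  0.0533  0.9276]
t 20.675 pos [ 0.4297 -0.0772  0.1205] yaw 0.18 q6 -0.48 roll 0.0 off cm [-0.03 -0.04  9.75] open 0.08 F [ 0.5 -0.2  0.2] tiltz [ 0.001 -0.    -1.   ]
```

View pics/s7.png

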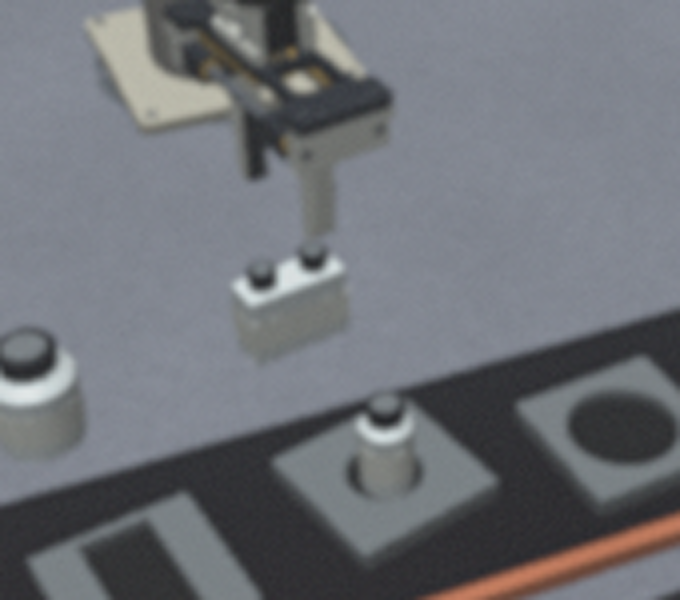

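The small bottle (387,450) stands in its recess, and the gripper is above the pack (290,305).

{"method": "step_arm", "body": {"deltas": [{"offset": [0,0,2],"roll": 0},{"offset": [0,0,2],"roll": 0},{"offset": [0,0,2],"roll": 0},{"offset": [0,0,2],"roll": 0},{"offset": [0,0,1],"roll": 0},{"offset": [0,0,0.6],"roll": 0},{"offset": [0,0,0],"roll": 0},{"offset": [0,0,0],"roll": 0}]}}

```text
t: 21.68
tool_pos: [0.4296, -0.0772, 0.0244]
orientation: [2.012, 2.411, 0.001]
force: [-0.1, -0.2, -0.6]
opening: 0.0802
```

{"method": "step_arm", "body": {"deltas": [{"offset": [0,0,0],"roll": 0},{"offset": [0,0,0],"roll": 0},{"offset": [0,0,0],"roll": 0},{"offset": [0,0,0],"roll": 0},{"offset": [0,0,0],"roll": 0},{"offset": [0,0,0],"roll": 0},{"offset": [0,0,0],"roll": 0},{"offset": [0,0,0],"roll": 0}], "fingers": 1.5, "grip_force": 25}}

```text
t: 22.68
tool_pos: [0.429, -0.077, 0.0236]
orientation: [2.013, 2.412, 0.0]
force: [0.1, -0.9, -0.1]
opening: 0.0317
```

{"method": "step_arm", "body": {"deltas": [{"offset": [0,0,-1],"roll": 0},{"offset": [0,0,-2],"roll": 0},{"offset": [0,0,-2],"roll": 0},{"offset": [0,0,-2],"roll": 0},{"offset": [0,0,-2],"roll": 0},{"offset": [0,0,-2],"roll": 0},{"offset": [0,0,-1],"roll": 0},{"offset": [0,0,0],"roll": 0}]}}

```text
t: 23.68
tool_pos: [0.4293, -0.0772, 0.1443]
orientation: [2.012, 2.411, 0.001]
force: [-0.2, -0.1, -2.4]
opening: 0.0319
```

```bash
python3 to.py .635 -.247 .055 -1.409
```

```text
t 23.675 pos [ 0.4293 -0.0772  0.1443] yaw 0.18 q6 -0.48 roll -1.553 off cm [-17.55 -20.07   8.97] open 0.0319 F [-0.2 -0.1 -2.4] tiltz [ 0.001 -0.    -1.   ]
```

{"method": "step_arm", "body": {"deltas": [{"offset": [0,0,0],"roll": 0.1},{"offset": [0,0,0],"roll": 0.17},{"offset": [0,0,0],"roll": 0.17},{"offset": [0,0,0],"roll": 0.17},{"offset": [0,0,0],"roll": 0.17},{"offset": [0,0,0],"roll": 0.17},{"offset": [0,0,0],"roll": 0.17},{"offset": [0,0,0],"roll": 0.17},{"offset": [0,0,0],"roll": 0.17},{"offset": [0,0,0],"roll": 0.128},{"offset": [0,0,0],"roll": 0}]}}

```text
t: 25.05
tool_pos: [0.4283, -0.0768, 0.1426]
orientation: [-3.13, -0.257, 0.003]
force: [-0.6, -0.3, -1.7]
opening: 0.0322
```

{"method": "step_arm", "body": {"deltas": [{"offset": [0.8,0.9,0],"roll": 0},{"offset": [1.8,2,0],"roll": 0},{"offset": [2,2.3,0],"roll": 0},{"offset": [2,2.3,0],"roll": 0},{"offset": [2,2.3,0],"roll": 0},{"offset": [2,2.3,0],"roll": 0},{"offset": [2,2.3,0],"roll": 0},{"offset": [2,2.3,0],"roll": 0},{"offset": [1.8,2.1,0],"roll": 0},{"offset": [1.1,1.2,0],"roll": 0},{"offset": [0,0,0],"roll": 0},{"offset": [0,0,0],"roll": 0}]}}

```text
t: 26.55
tool_pos: [0.6337, -0.2459, 0.1429]
orientation: [-3.13, -0.257, 0.002]
force: [-0.3, -0.9, -2.5]
opening: 0.0318
```

```bash
python3 to.py .635 -.247 .055 -1.409
```

```text
t 26.55 pos [ 0.6337 -0.2459  0.1429] yaw -1.407 q6 0.96 roll 0.002 off cm [0.12 0.14 8.79] open 0.0318 F [-0.3 -0.9 -2.5] tiltz [-0.001  0.001 -1.   ]
```

{"method": "step_arm", "body": {"deltas": [{"offset": [0.1,0.1,2],"roll": 0},{"offset": [0,0,2],"roll": 0},{"offset": [0,0,2],"roll": 0},{"offset": [0,0,2],"roll": 0},{"offset": [0,0,0.7],"roll": 0},{"offset": [0,0,0],"roll": 0},{"offset": [0,0,0],"roll": 0}]}}

```text
t: 27.42
tool_pos: [0.6359, -0.2472, 0.0578]
orientation: [3.13, 0.255, 0.002]
force: [0.6, 0.1, -2.1]
opening: 0.0321
```

```bash
python3 to.py .635 -.247 .0336 -1.409; python3 - <<'E'
from h import *
p=cams.read_camera("scene"); save(p,"s8.png",(140,170,290,310),4)
E
```

```text
t 27.425 pos [ 0.6359 -0.2472  0.0578] yaw -1.408 q6 0.96 roll 0.001 off cm [-0.09 -0.04  2.42] open 0.0321 F [ 0.6  0.1 -2.1] tiltz [ 0.002 -0.001 -1.   ]
```

View pics/s8.png

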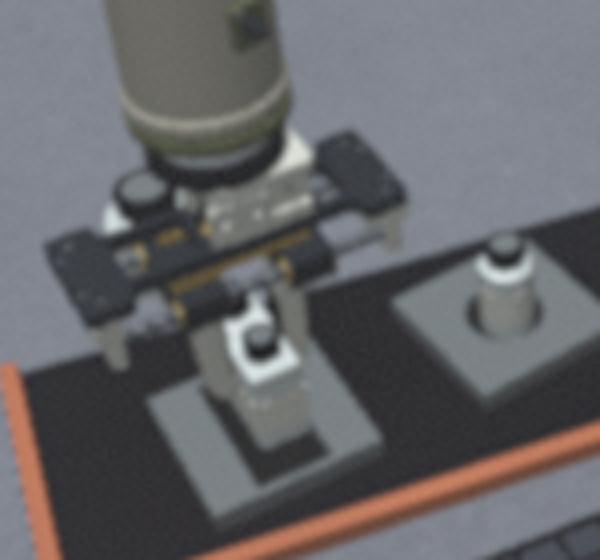

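The pack (265,390) is aligned with the oblong recess. I'll lower it.

{"method": "step_arm", "body": {"deltas": [{"offset": [-0.1,0,0.6],"roll": 0},{"offset": [0,0,0.6],"roll": 0},{"offset": [0,0,0.6],"roll": 0},{"offset": [0,0,0.3],"roll": 0},{"offset": [0,0,0.2],"roll": 0},{"offset": [0,0,0],"roll": 0},{"offset": [0,0,0],"roll": 0}]}}

```text
t: 28.35
tool_pos: [0.6344, -0.2471, 0.0337]
orientation: [3.131, 0.255, 0.001]
force: [0.9, -0.7, -2.3]
opening: 0.0321
```

{"method": "step_arm", "body": {"deltas": [{"offset": [0,0,0.1],"roll": 0},{"offset": [0,0,0],"roll": 0}]}}

```text
t: 28.6
tool_pos: [0.6345, -0.2471, 0.0337]
orientation: [3.131, 0.255, 0.001]
force: [-3.2, 0.7, 5.1]
opening: 0.0317
```

{"method": "step_arm", "body": {"deltas": [{"offset": [0,0,0],"roll": 0},{"offset": [0,0,0],"roll": 0},{"offset": [0,0,0],"roll": 0},{"offset": [0,0,0],"roll": 0}], "fingers": 6}}

```text
t: 29.1
tool_pos: [0.6342, -0.247, 0.0325]
orientation: [-3.131, -0.255, 0.0]
force: [0.5, -0.5, -0.4]
opening: 0.0595
```

{"method": "step_arm", "body": {"deltas": [{"offset": [0,0,-1],"roll": 0},{"offset": [0,0,-3],"roll": 0},{"offset": [0,0,-3],"roll": 0},{"offset": [0,0,-3],"roll": 0},{"offset": [0,0,-3],"roll": 0},{"offset": [0,0,-1],"roll": 0},{"offset": [0,0,0],"roll": 0}]}}

```text
t: 29.98
tool_pos: [0.6346, -0.2472, 0.1734]
orientation: [3.13, 0.255, 0.002]
force: [0.9, 0.5, -0.3]
opening: 0.06
```

```bash
python3 to.py .456 -.2735 .12
```

```text
t 29.975 pos [ 0.6346 -0.2472  0.1734] yaw -1.408 q6 0.96 roll 0 off cm [-18.06  -0.31   5.32] open 0.06 F [ 0.9  0.5 -0.3] tiltz [ 0.001 -0.001 -1.   ]
```

{"method": "step_arm", "body": {"deltas": [{"offset": [-3,0,0],"roll": 0},{"offset": [-3,0,0],"roll": 0},{"offset": [-3,0,0],"roll": 0},{"offset": [-3,0,0],"roll": 0},{"offset": [-3,-0.1,1],"roll": 0},{"offset": [-3,-0.2,2],"roll": 0},{"offset": [0,0,2.3],"roll": 0},{"offset": [0,0,0],"roll": 0},{"offset": [0,0,0],"roll": 0}], "fingers": 9.3}}

```text
t: 31.1
tool_pos: [0.4561, -0.273, 0.1195]
orientation: [-3.131, -0.256, 0.001]
force: [0.2, -0.0, -0.1]
opening: 0.0929
```

```bash
python3 - <<'E'
from fit import *
p=cams.read_camera("scene"); save(p,"s9.png",(100,130,270,290),4)
n="pack_oblong"
for r in cams.silhouettes(p,n)[:1]: print(r["xy"],r["score"],fit(p,n,r["mask"],(.635,-.247,.16),.01))
n="bottle_round_large"
for r in cams.silhouettes(p,n)[:1]: print(r["xy"],r["score"],fit(p,n,r["mask"],G[n]))
E
python3 to.py .456 -.2735 .022
```

```text
[202.5, 268.2] 0.68 [ 0.6299 -0.2485  0.131   0.8983]
[177.0, 229.5] 0.96 [ 0.4559 -0.2747  0.3011  0.9358]
t 31.25 pos [ 0.4569 -0.2735  0.1205] yaw -1.408 q6 0.77 roll 0 off cm [-0.09 -0.02  9.85] open 0.0932 F [ 0.5  0.6 -0.4] tiltz [ 0.001 -0.001 -1.   ]
```

View pics/s9.png

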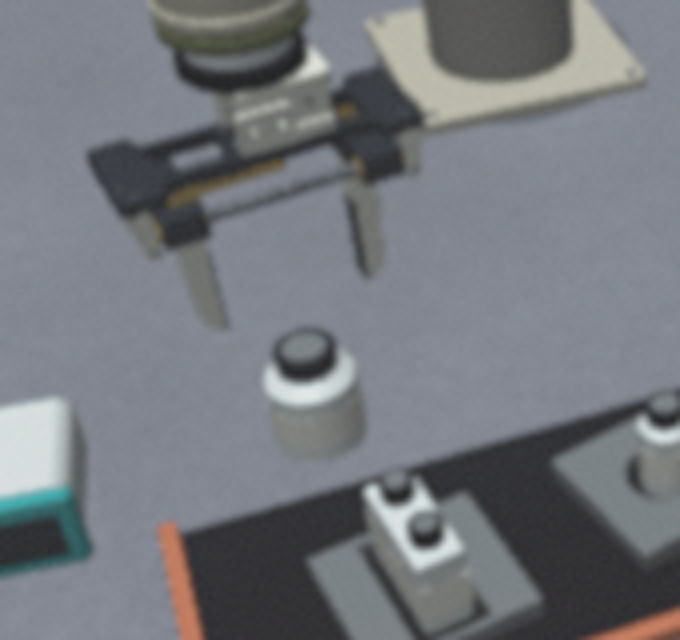

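The pack (420,560) is in its recess, and the gripper straddles the large bottle (315,395).

{"method": "step_arm", "body": {"deltas": [{"offset": [-0.1,0,2],"roll": 0},{"offset": [0,0,2],"roll": 0},{"offset": [0,0,2],"roll": 0},{"offset": [0,0,2],"roll": 0},{"offset": [0,0,1],"roll": 0},{"offset": [0,0,0.7],"roll": 0},{"offset": [0,0,0],"roll": 0},{"offset": [0,0,0],"roll": 0}]}}

```text
t: 32.25
tool_pos: [0.4556, -0.2737, 0.0234]
orientation: [3.13, 0.255, 0.001]
force: [0.7, 0.2, -0.1]
opening: 0.0929
```

{"method": "step_arm", "body": {"deltas": [{"offset": [0,0,0],"roll": 0},{"offset": [0,0,0],"roll": 0},{"offset": [0,0,0],"roll": 0},{"offset": [0,0,0],"roll": 0},{"offset": [0,0,0],"roll": 0},{"offset": [0,0,0],"roll": 0},{"offset": [0,0,0],"roll": 0}], "fingers": 4.5, "grip_force": 30}}

```text
t: 33.12
tool_pos: [0.4551, -0.2735, 0.0227]
orientation: [3.131, 0.255, 0.0]
force: [0.5, 0.0, 1.6]
opening: 0.0618
```

{"method": "step_arm", "body": {"deltas": [{"offset": [0,0,-1],"roll": 0},{"offset": [0,0,-2],"roll": 0},{"offset": [0,0,-2],"roll": 0},{"offset": [0,0,-2],"roll": 0},{"offset": [0,0,-2],"roll": 0},{"offset": [0,0,-2],"roll": 0},{"offset": [0,0,-1],"roll": 0},{"offset": [0,0,0],"roll": 0}]}}

```text
t: 34.12
tool_pos: [0.4555, -0.2736, 0.1434]
orientation: [3.13, 0.255, 0.002]
force: [-0.3, 0.3, -2.9]
opening: 0.0614
```

```bash
python3 to.py .6327 .092 .055
```

```text
t 34.125 pos [ 0.4555 -0.2736  0.1434] yaw -1.408 q6 0.77 roll 0 off cm [ 23.4  -33.21   8.83] open 0.0614 F [-0.3  0.3 -2.9] tiltz [ 0.001 -0.001 -1.   ]
```

{"method": "step_arm", "body": {"deltas": [{"offset": [0.9,-1.2,0],"roll": 0},{"offset": [1.8,-2.5,0],"roll": 0},{"offset": [2.3,-3.3,0],"roll": 0},{"offset": [2.3,-3.3,0],"roll": 0},{"offset": [2.3,-3.3,0],"roll": 0},{"offset": [2.3,-3.3,0],"roll": 0},{"offset": [2.3,-3.3,0],"roll": 0},{"offset": [2.3,-3.3,0],"roll": 0},{"offset": [2.3,-3.3,0],"roll": 0},{"offset": [2.3,-3.3,0],"roll": 0},{"offset": [1.5,-2.1,0],"roll": 0},{"offset": [0.8,-1,0],"roll": 0}]}}

```text
t: 35.62
tool_pos: [0.6316, 0.0944, 0.1412]
orientation: [-3.131, -0.258, 0.003]
force: [-0.5, 0.6, -1.8]
opening: 0.0617
```

{"method": "step_arm", "body": {"deltas": [{"offset": [0,0,0],"roll": 0},{"offset": [0,0,2],"roll": 0},{"offset": [0,0,2],"roll": 0},{"offset": [0,0,2],"roll": 0},{"offset": [0,0,2],"roll": 0},{"offset": [0,0,0.7],"roll": 0},{"offset": [0,0,0],"roll": 0},{"offset": [0,0,0],"roll": 0}]}}

```text
t: 36.62
tool_pos: [0.633, 0.0923, 0.0567]
orientation: [3.131, 0.256, 0.003]
force: [-0.1, 0.3, -0.9]
opening: 0.0614
```

```bash
python3 to.py .6327 .092 .0327; python3 - <<'E'
from h import *
p=cams.read_camera("scene"); save(p,"s10.png",(250,140,400,280),4)
E
```

```text
t 36.625 pos [0.633  0.0923 0.0567] yaw -1.408 q6 1.47 roll 0 off cm [-0.04  0.02  2.4 ] open 0.0614 F [-0.1  0.3 -0.9] tiltz [ 0.002  0.    -1.   ]
```

View pics/s10.png

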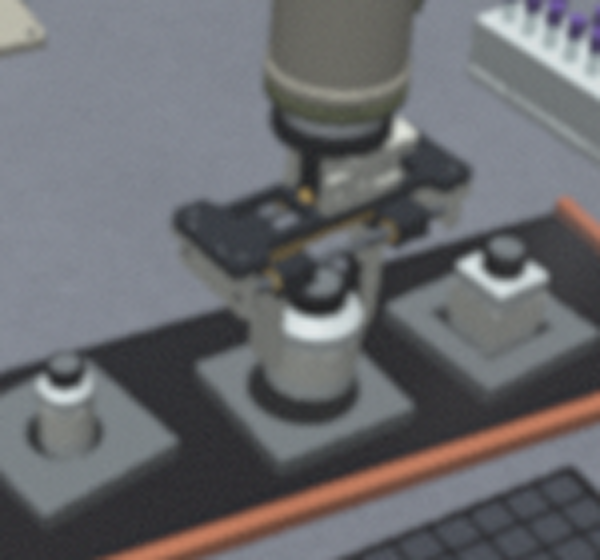

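The large bottle (315,350) is over its recess (303,390), with the offset explained by its height. I'll lower it.

{"method": "step_arm", "body": {"deltas": [{"offset": [0,0,0.6],"roll": 0},{"offset": [0,0,0.6],"roll": 0},{"offset": [0,0,0.6],"roll": 0},{"offset": [0,0,0.3],"roll": 0},{"offset": [0,0,0.2],"roll": 0},{"offset": [0,0,0],"roll": 0},{"offset": [0,0,0],"roll": 0}]}}

```text
t: 37.55
tool_pos: [0.6323, 0.0922, 0.0328]
orientation: [-3.131, -0.255, -0.001]
force: [-0.1, -0.6, -0.7]
opening: 0.062
```

{"method": "step_arm", "body": {"deltas": [{"offset": [0,0,0.1],"roll": 0},{"offset": [0,0,0],"roll": 0}]}}

```text
t: 37.8
tool_pos: [0.6324, 0.0922, 0.0328]
orientation: [3.131, 0.256, 0.001]
force: [-4.9, 0.1, 7.2]
opening: 0.0615
```

{"method": "step_arm", "body": {"deltas": [{"offset": [0,0,0],"roll": 0},{"offset": [0,0,0],"roll": 0},{"offset": [0,0,0],"roll": 0},{"offset": [0,0,0],"roll": 0}], "fingers": 8.8}}

```text
t: 38.3
tool_pos: [0.6321, 0.0922, 0.0315]
orientation: [-3.131, -0.255, 0.0]
force: [-0.2, -0.2, -0.8]
opening: 0.0875
```

{"method": "step_arm", "body": {"deltas": [{"offset": [0,0,-1],"roll": 0},{"offset": [0,0,-3],"roll": 0},{"offset": [0,0,-3],"roll": 0},{"offset": [0,0,-3],"roll": 0},{"offset": [0,0,-3],"roll": 0},{"offset": [-4,0,-3],"roll": 0},{"offset": [-5,0,-3],"roll": 0},{"offset": [-5,0,0],"roll": 0},{"offset": [-5,0,0],"roll": 0},{"offset": [0,0,0],"roll": 0},{"offset": [0,0,0],"roll": 0}]}}

```text
t: 39.67
tool_pos: [0.4454, 0.0614, 0.2228]
orientation: [3.131, 0.255, 0.004]
force: [1.2, 0.2, -0.6]
opening: 0.0875
```

```bash
python3 - <<'E'
from fit import *
T={"bottle_square":(.627,.2477,.17),"bottle_round_large":(.6327,.092,0),"bottle_round_small":(.6087,-.0755,0),"pack_oblong":(.635,-.247,.16)}
for c in("scene","top"):
    p=cams.read_camera(c)
    if c=="scene": save(p,"s11.png",(130,130,430,300),2.6)
    for n,g in T.items():
        for r in cams.silhouettes(p,n)[:1]: print(c,n,r["xy"],r["score"],fit(p,n,r["mask"],g,.01))
    for n in("tube_rack","scanner"):
        print(n,[onz(p,a["xy"],0)[:2].round(3).tolist() for a in cams.pinpoint(p,n)[:1]])
E
python3 to.py .6327 .092 .0327
```

```text
scene bottle_square [375.6, 214.4] 0.91 [0.6298 0.2484 0.4049 0.8847]
scene bottle_round_large [328.6, 227.7] 0.92 [0.6336 0.094  0.2996 0.9574]
scene bottle_round_small [264.9, 244.7] 0.64 [ 0.6083 -0.0738 -0.1266  0.9485]
scene pack_oblong [207.6, 269.8] 0.95 [ 0.6309 -0.2476  0.1498  0.9178]
tube_rack [[0.397, 0.498]]
scanner [[0.432, -0.467]]
top bottle_square [195.9, 165.1] 0.67 [0.6283 0.2474 0.1001 0.8803]
top bottle_round_large [248.8, 163.2] 0.9 [0.6326 0.0961 0.2607 0.9528]
top bottle_round_small [314.2, 172.1] 0.67 [ 0.6083 -0.0737 -0.069   0.8524]
top pack_oblong [370.5, 166.9] 0.87 [ 0.6311 -0.2453  0.143   0.9239]
tube_rack [[0.394, 0.478]]
scanner [[0.429, -0.466]]
t 40.375 pos [0.4447 0.0614 0.2216] yaw -1.408 q6 1.43 roll 0 off cm [19.05  0.02 18.89] open 0.0878 F [-0.6  0.5  0.1] tiltz [-0. -0. -1.]
```

View pics/s11.png

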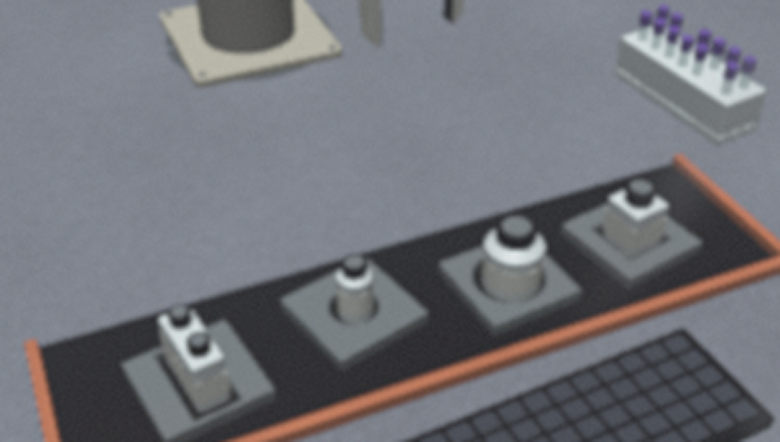

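All four stand upright in their recesses, with fitted centres within about 5 mm of target. From left to right they are pack (195,360), small (353,290), large (513,260) and square (637,220). I'm handing in.

```bash
python3 -c "
from h import *
print(robot.close_job())"
```

```text
the job is handed in; nothing more can be done
None
```

All four containers are in the inserts of their own shape. Each was lowered until the arm felt the recess floor, then released. The job was handed in at about 40 s of the 109 s allowed, and `close_job` gives no verdict.

**Final check:** Both cameras show every container upright and within about 5 mm of its recess centre, against the 15 mm limit. The gripper is open and well clear.

| Container | Fitted offset from recess centre |
|---|---|
| Square bottle | about 1–3 mm |
| Small round bottle | about 2 mm |
| Large round bottle | about 2–4 mm |
| Oblong pack | about 4 mm |

**Bystanders:** In the images the scanner reads within about 6 mm of its start position. The tube rack reads within about 9 mm in the scene camera and 10 mm in the top camera. The network's rack points are that scattered anyway, and nothing touched either object.

**Disagreements:**
- The fitted turn of the square bottle differed between cameras, 0.10 rad from the top and 0.40 rad from the scene. The masks are coarse, and the bottle was placed at 0.17 rad to match its recess.
- The two cameras put the rack 20 mm apart in y. They were already 13 mm apart before any move.

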